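# Load the slide box into the scanner lane

## Robot

A 7-joint arm with a two-finger parallel gripper is mounted at the origin on the work surface. World frame = base frame: x ahead of the robot, y to its left, z up, the work surface at z = 0. Lengths are in m, angles in degrees, forces in N, time in s.
With the tool pointing down it reaches from about 0.4 to 0.875 m from the base axis. Payload 19.3 kg.
Tool frame: the origin (TCP) lies at the centre of the arm's flange, where the gripper is bolted on; the fingertips stand 173 mm ahead of it and the grasp point (between the pads) lies 155 mm ahead of it; x points along the fingers, y is the direction in which the jaws open and shut, and the axes are right-handed (so a half turn about x gives the same grasp; the last joint's range is limited). The gripper opens to 85 mm and grips with 20 to 120 N. Pads are 22 mm wide; open, the fingers measure 114 mm over their backs; the gripper's body (76 mm by 85 mm) begins 54 mm behind the grasp point. The pads swing forward as they close: fully open they stand 13 mm farther back than shut.
Start: joints at [-78.564, 29.874, -2.08, 91.645, 1.215, 58.505, -6.463], TCP at [0.167, 0.602, 0.405] pointing down, gripper open.
Joint ranges: [-166.77, 166.77], [-17.47, 122.26], [-85.68, 81.53], [9.62, 139.38], [-72.42, 252.41], [9.2, 110.78], [-144.41, 144.41]. Speed limits (degrees/s): [108.29, 108.29, 136.94, 136.94, 172.46, 172.46, 172.46].

## Interface

Orientations are given as a 3x3 rotation matrix whose columns are the frame's x, y, z axes.
In Python, from workcell import sensors, cams, ticket gives the robot as it stands.
- The arm moves only by the tool jog_arm, never from a script. Its argument "steps" is a list of rows, each an object of numbers: "dx", "dy", "dz": the shift along the tool's x, y, z in cm; "roll": the turn about the tool's x in degrees. In form: [{"dx": .., "dy": .., "dz": .., "roll": ..}, ...]. A call has 1 to 20 rows; each row is the pose to reach, as a shift and turn from the pose measured when the call began, along the tool's axes at that moment; what a row does not reach only later rows make up. A row lasts 1/12 s, in which the tool goes at most 41.7 mm and 7.16 degrees, less where a joint would pass 70% of its speed; a pose out of reach is approached as far as the arm can. A call with a gripper value outside its range is refused whole. "fingers" is the closure, from 0 (fully open) to 1 (shut), set as the call begins (left out, the last holds). The fingers move at their own pace and stop on an object; "newtons" is the grip in N (left out, the last holds). Time passes only in rows, so rows that repeat a pose let the fingers close. It gives the time, the measured TCP pose, the force and the opening at its end, in the units of the state.
- sensors.state(): the state, without advancing time (a new reading comes with each control period).
- cams.grab_frame(name): name is "side" or "top" or "wrist"; returns a dict with "color" (400x640x3 uint8, blue, green, red), "depth" (400x640 float32, m along the optical axis (not along the pixel's ray), 0 where there is no reading), "mtx" (3x3 intrinsics, pixels), "k1" (the pictures are not rectified: a ray, as slopes to the right and down, at radius r is drawn at 1 + k1 r^2 times it, then the intrinsics apply), "eye" and "rotation" of the camera in the world; the wrist camera has in their place "mount" (4x4, takes a point from camera to tool coordinates, whose origin is the TCP and whose axes are the tool frame's). Camera axes: x right, y down, z forward; pixel columns grow to the right and rows downward; lengths in m; the calibration is good to about 2 mm. A picture is of the moment at which its call begins: read the wrist's pose just before it.
- ticket.close_job(): hands the job in, once; it reports no verdict.
The state is a dict: "time": time; "q": joint angles; "joint_vel": joint speeds; "effort": joint torques, N m; "tool_pos": TCP position; "eef_rot": TCP orientation; "force": force on the tool from outside, world axes, zero at the start; "ft_torque": the same for the moment, N m; "finger_gap": finger opening in m.
Only numpy, scipy, OpenCV 4.12 (cv2) and the standard library are available. Lean on these libraries where they do the work, as an engineer would, in place of code of your own. Each camera call takes 0.05 s, during which the arm holds its last target. There are 200 camera calls.

## Task

Push the blue slide box with the fingertips off the open apron and straight down the lane between the two dark rails, right up to the red end stop, and leave it standing there square in the lane. Nothing may touch either rail on the way, neither the box nor the hand, and the box is only to be pushed: do not grip, lift or tip it. Leave the jars, bottles, vial and notebook alone.

Things in the scene. Friction and masses are not known exactly. Their poses are not given: they have to be found in the camera images.
- loader: Fixed white deck of a slide scanner, 420 x 200 mm, top 10 mm above the table; origin on the table under the lane's centre line. +x: push direction (within 0.35 rad of world +y); y across. Plate: x -230 to +190 mm, y +-100. Open flat apron for x < -20, then the lane, 78 mm clear (y +-39), between two rails. Grey scanner head, 113 mm high, at x 190 to 290.
- rail_left: Dark steel guide rail, 170 long x 8 thick x 15 mm high (its top 25 mm above the table), on the lane's +y side: loader frame x -20 to +150, y +39 to +47. Origin: centre of its underside (10 mm above the table), x along the rail. Fixed to the loader. Must not be touched.
- rail_right: The same rail on the lane's -y side: loader frame y -47 to -39.
- lane_mouth (a point): Deck top, middle of the lane's mouth, marked by a black line across (loader frame -20, 0, 10 mm). Axes as the loader's.
- lane_stop (a point): Deck top, middle of the face of the red end stop that closes the lane (loader frame +150, 0, 10 mm). The stop is 100 mm wide, 14 thick, top 35 mm above the table; a green field lies before it. Axes as the loader's.
- slide_box: Loose closed blue box, 90 long (x) x 60 wide (y) x 55 mm high, 0.26 to 0.47 kg, white label and yellow stripe (leading +x end) on its lid. Origin: centre of underside. Starts on the apron, centre 90 to 130 mm short of the mouth, up to 30 mm off the centre line and 0.25 rad askew; slides with ordinary friction. 9 mm of room either side in the lane; touching the stop, its centre is at loader x +105 mm.
- jar_a: Bystander: tan jar with white cap, 44 mm across, 65 high, on the table by the -y or +y side of the lane, beside the deck, 130 to 140 mm from the lane's centre line. Origin: centre of underside.
- jar_b: Bystander: a jar like jar_a, on the other side of the deck.
- vial: Bystander: small amber vial with white cap, 22 mm across, 40 high, standing on the deck outside the right (-y) rail, its centre 78 to 84 mm from the lane's centre line. Origin: centre of underside.
- amber_bottle: Bystander: amber bottle, 70 mm across, 150 high, beyond the scanner head, on the left of the table. Origin: centre of underside.
- clear_bottle: Bystander: clear bottle with blue cap, 64 mm across, 130 high, on the right of the table. Origin: centre of underside.
- white_bottle: Bystander: white plastic bottle, 48 mm across, 100 high, on the right of the table. Origin: centre of underside.
- notebook: Bystander: red notebook 150 x 110 x 16 mm lying on the right, beyond the bottles. Origin: centre of underside.
Mind the look-alikes: they are no part of the job. Leave any green look-alike of the slide_box alone.

How it is judged (in metres and radians):
On the way:
1. the slide box has entered the lane and is half way down it, between the rails (x of slide_box in the frame of loader between 0.03 and 0.08 m and y of slide_box in the frame of loader between -0.0105 and 0.0105 m), for 0.02 s.
At the end, for the whole second after the job is handed in: The slide box stands flat and still at the end of the lane, its front within 10 mm of the end stop, within 10 mm of the lane's centre line and 0.15 rad of its direction, touching no rail (x of slide_box in the frame of loader between 0.095 and 0.109 m and y of slide_box in the frame of loader between -0.0105 and 0.0105 m and angle between the x axis of slide_box and the x axis of loader, either way round below 0.15 rad and z of slide_box in the frame of loader between 0.006 and 0.014 m and angle between slide_box's own z axis and vertical below 0.06 rad and linear speed of slide_box below 0.01 m/s).
It fails at once if a rail is touched (contact force between any of rail_left, rail_right and anything else above 0.2 N).
It fails at once if the slide box is lifted off the deck (more than 6 mm) or falls off it (z of slide_box in the frame of loader above 0.016 m or z of slide_box in the frame of loader below 0 m).
It fails at once if the slide box is tipped (more than 0.15 rad) (angle between slide_box's own z axis and vertical above 0.15 rad).
It fails at once if the slide box is gripped or pressed hard (more than 30 N) (contact force between the fingers and slide_box above 30 N).
It fails at once if a bystander is moved by more than 15 mm or tipped (distance of any of jar_a, jar_b, vial, amber_bottle, clear_bottle, white_bottle, notebook from where it was at the start of the episode above 0.015 m or angle between any of jar_a, jar_b, vial, amber_bottle, clear_bottle, white_bottle, notebook's own z axis and vertical above 0.25 rad).
It also fails if it takes over 67 s, if anything falls off the work surface, if the arm or the gripper's body presses on something with over 40 N, if the wrist force passes 120 N, or if a joint passes its speed limit or range.

## Working session

There is one attempt and no reset: what is moved stays moved. The work goes in short steps, Python scripts to look and compute and a tool call to move; the robot and the scene stay as the last step left them, time stands still between calls to the robot, and variables do not carry over. Pictures are saved under pics/ and viewed, on a budget of 10 in all, crops included, one or two more only if the job needs it, and the job is handed in when it is done.

Besides the shell and the picture viewer there is one more tool, called after "Call:" as a command line: name --argument value ..., lists and objects as JSON in quotes. jog_arm: Moves the arm, as the interface text tells. Its arguments: {"type":"object","properties":{"steps":{"type":"array","items":{"type":"object","properties":{"dx":{"type":"number"},"dy":{"type":"number"},"dz":{"type":"number"},"roll":{"type":"number"}}}},"fingers":{"type":"number"},"newtons":{"type":"number"}},"required":["steps"]}

```bash
mkdir -p pics; cat > h.py <<'E'
import numpy as np,cv2
from workcell import sensors,cams,ticket
def world(f,uv,z=None,T=None):
    """pixels -> world; z: plane height, else depth image"""
    uv=np.atleast_2d(np.array(uv,float)); K=f["mtx"]; d=np.array([f["k1"],0,0,0,0.])
    n=cv2.undistortPoints(uv[:,None],np.array(K),d)[:,0]
    r=np.c_[n,np.ones(len(n))]
    R,e=(np.array(f["rotation"]),np.array(f["eye"])) if T is None else (T[:3,:3],T[:3,3])
    w=r@R.T
    if z is None:
        s=np.array([f["depth"][int(v),int(u)] for u,v in uv])
    else: s=(z-e[2])/w[:,2]
    return e+w*s[:,None]
E
python3 - <<'E'
from h import *
for n in("top","side"):
    f=cams.grab_frame(n); cv2.imwrite(f"pics/{n}0.png",f["color"])
    np.savez(f"{n}0.npz",**f); print(n,np.round(f["eye"],3),np.round(f["rotation"],2).tolist(),f["mtx"].tolist() if hasattr(f["mtx"],'tolist') else f["mtx"],f["k1"])
s=sensors.state();print({k:np.round(v,3).tolist() for k,v in s.items()})
E
```

```text
top [ 0.308 -0.009  1.279] [[-0.0, -0.99, 0.16], [-1.0, 0.0, 0.01], [-0.01, -0.16, -0.99]] [[397.7078469892892, 0.0, 321.09414357085615], [0.0, 397.7078469892892, 195.57082917539495], [0.0, 0.0, 1.0]] -0.08060637868958538
side [ 0.373 -1.226  0.774] [[0.99, -0.07, 0.09], [-0.11, -0.52, 0.85], [-0.02, -0.85, -0.52]] [[492.38867620981335, 0.0, 325.35301021090197], [0.0, 492.38867620981335, 199.81357899931422], [0.0, 0.0, 1.0]] 0.05211519049961623
{'time': 0.1, 'q': [-78.564, 29.905, -2.082, 91.669, 1.216, 58.505, -6.463], 'joint_vel': [-0.006, -0.071, 0.095, -0.064, 0.033, -0.016, 0.012], 'effort': [0.002, -92.849, 1.984, -37.053, 0.018, 0.006, -0.0], 'tool_pos': [0.167, 0.602, 0.404], 'eef_rot': [[-0.0, 0.267, 0.964], [-0.001, 0.964, -0.267], [-1.0, -0.001, 0.0]], 'force': [-0.403, -0.653, -0.937], 'ft_torque': [-0.0, -0.029, 0.04], 'finger_gap': 0.085}
```

View pics/top0.png

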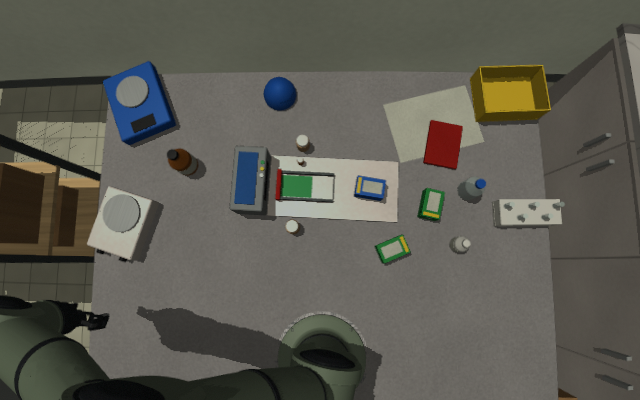

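View pics/side0.png

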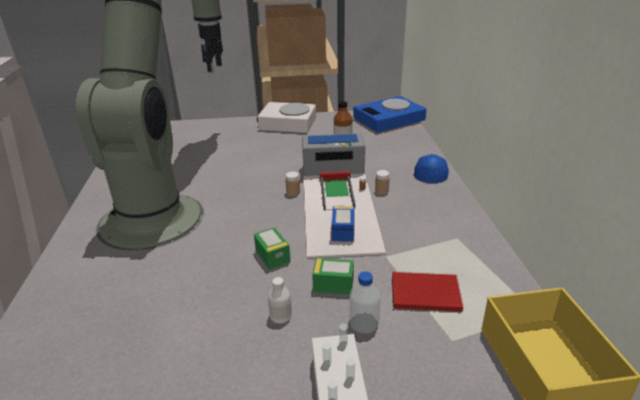

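The top view shows the deck from (240,160) to (398,220), with the lane running left (world +y). The blue box is at about (370,187), two green look-alikes are off the deck, and the vial is at (300,162). Next I'll measure precisely and zoom in.

```bash
cat > m.py <<'E'
from h import *
def blobs(f,lo,hi,win,z,name):
    hsv=cv2.cvtColor(f["color"],cv2.COLOR_BGR2HSV); m=cv2.inRange(hsv,np.array(lo),np.array(hi))
    w=np.zeros_like(m); x0,y0,x1,y1=win; w[y0:y1,x0:x1]=255; m&=w
    v,u=np.nonzero(m)
    P=world(f,np.c_[u,v],z)[:,:2]; r=cv2.minAreaRect(P.astype(np.float32)*1000)
    print(name,len(u),"mean",P.mean(0).round(4),"rect",np.round(r[0],1),np.round(r[1],1),round(r[2],1)); return m
if __name__=="__main__":
    f=dict(np.load("top0.npz"))
    blobs(f,(0,0,150),(180,60,255),(265,150,405,228),.010,"deck")
    blobs(f,(100,120,60),(130,255,255),(345,165,400,210),.065,"box")
    blobs(f,(50,100,50),(80,255,255),(270,165,345,210),.010,"green")
    blobs(f,(0,150,60),(8,255,255),(265,150,300,215),.035,"stop")
    blobs(f,(22,100,100),(35,255,255),(345,165,400,210),.065,"stripe")
    c=f["color"][140:230,230:410]; cv2.imwrite("pics/c.png",cv2.resize(c,None,fx=4.4,fy=4.4,interpolation=cv2.INTER_CUBIC))
E
python3 m.py
```

```text
deck 5322 mean [ 0.5303 -0.0688] rect [533.9 -62.3] [240.3 435.9] 2.2
box 226 mean [ 0.5251 -0.1567] rect [ 528.1 -153.2] [89.8 58.8] 80.2
green 606 mean [0.5418 0.0791] rect [541.9  79.6] [96.3 68.3] 86.8
stop 127 mean [0.5446 0.1353] rect [544.2 135.3] [13.6 97.4] 86.6
stripe 44 mean [ 0.5351 -0.119 ] rect [ 535.6 -119. ] [ 8.3 48.4] 80.4
```

View pics/c.png

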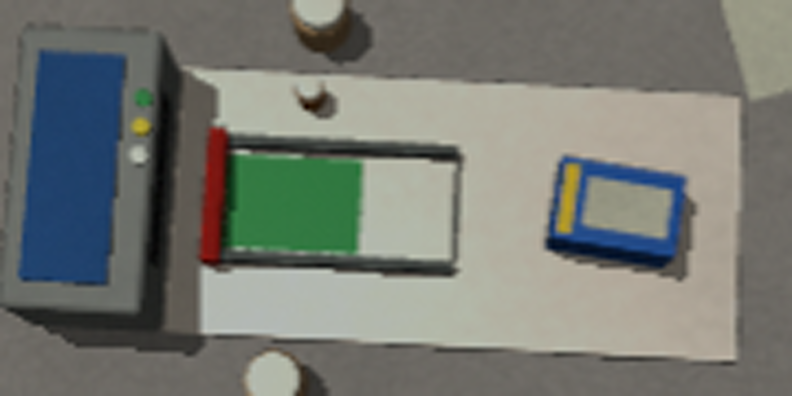

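The crop shows the black mouth line at (458,210), red stop at (213,195), yellow stripe on the leading left end of the box. The lane points at about 86.7° in world, with the box near loader x −131, y 0, and about 6.5° askew. I'll move over and around to a point behind the box.

Call:
jog_arm --steps '[{"dy":-1.5,"dz":3.8},{"dy":-3,"dz":7.6},{"dy":-4.5,"dz":11.4},{"dy":-6,"dz":15.2},{"dy":-7.5,"dz":19},{"dy":-9,"dz":22.8},{"dy":-10.5,"dz":26.6},{"dy":-12,"dz":30.4},{"dy":-13.5,"dz":34.2},{"dy":-15.4,"dz":38.8},{"dy":-15.4,"dz":38.8},{"dy":-15.4,"dz":38.8},{"dy":-15.4,"dz":38.8},{"dy":-15.4,"dz":38.8}]' --fingers 0.62

```text
invalid input at $.steps[0]: expected keys dx, dy, dz, roll
```

Call:
jog_arm --steps '[{"dx":0,"dy":-3,"dz":7.6,"roll":0},{"dx":0,"dy":-6,"dz":15.2,"roll":0},{"dx":0,"dy":-9,"dz":22.8,"roll":0},{"dx":0,"dy":-12,"dz":30.4,"roll":0},{"dx":0,"dy":-15.4,"dz":38.8,"roll":0},{"dx":0,"dy":-15.4,"dz":38.8,"roll":0},{"dx":0,"dy":-15.4,"dz":38.8,"roll":7},{"dx":0,"dy":-15.4,"dz":38.8,"roll":14},{"dx":0,"dy":-15.4,"dz":38.8,"roll":21},{"dx":0,"dy":-15.4,"dz":38.8,"roll":28},{"dx":0,"dy":-15.4,"dz":38.8,"roll":35},{"dx":0,"dy":-15.4,"dz":38.8,"roll":42},{"dx":0,"dy":-15.4,"dz":38.8,"roll":42},{"dx":0,"dy":-15.4,"dz":38.8,"roll":42}]' --fingers 0.62 --newtons 20

```text
time: 1.27
tool_pos: [0.4992, 0.3508, 0.4041]
eef_rot: [[-0.001, 0.841, 0.542], [-0.001, 0.542, -0.841], [-1.0, -0.001, 0.001]]
force: [-0.4, 0.4, 0.3]
finger_gap: 0.0324
```

Call:
jog_arm --steps '[{"dx":0,"dy":-2,"dz":3.4,"roll":3},{"dx":0,"dy":-4,"dz":6.8,"roll":6},{"dx":0,"dy":-6,"dz":10.2,"roll":9},{"dx":0,"dy":-8,"dz":13.6,"roll":12},{"dx":0,"dy":-10,"dz":17,"roll":15},{"dx":0,"dy":-12,"dz":20.4,"roll":18},{"dx":0,"dy":-14,"dz":23.8,"roll":21},{"dx":0,"dy":-16,"dz":27.2,"roll":24},{"dx":0,"dy":-18,"dz":30.6,"roll":27},{"dx":0,"dy":-20,"dz":34,"roll":30},{"dx":0,"dy":-22,"dz":37.4,"roll":33},{"dx":0,"dy":-24,"dz":40.8,"roll":36},{"dx":0,"dy":-26,"dz":44.2,"roll":36},{"dx":0,"dy":-28,"dz":47.6,"roll":36},{"dx":0,"dy":-29.8,"dz":50.7,"roll":36},{"dx":3,"dy":-29.8,"dz":50.7,"roll":36},{"dx":6,"dy":-29.8,"dz":50.7,"roll":36},{"dx":9,"dy":-29.8,"dz":50.7,"roll":36},{"dx":10.4,"dy":-29.8,"dz":50.7,"roll":36},{"dx":10.4,"dy":-29.8,"dz":50.7,"roll":36}]'

```text
time: 2.93
tool_pos: [0.5226, -0.236, 0.2979]
eef_rot: [[-0.005, 0.999, -0.051], [0.0, -0.051, -0.999], [-1.0, -0.005, -0.0]]
force: [-1.3, -0.2, 0.2]
finger_gap: 0.0328
```

```bash
python3 - <<'E'
from h import *
s=sensors.state(); print(s["tool_pos"],np.round(s["eef_rot"],4).tolist())
f=cams.grab_frame("wrist"); np.savez("w1.npz",**f,p=s["tool_pos"],R=s["eef_rot"]); print(np.round(f["mount"],3))
g=cams.grab_frame("side"); np.savez("s1.npz",**g)
c=cv2.resize(g["color"][120:280,240:440],(800,640))[:600]
cv2.imwrite("pics/ws.png",np.vstack([f["color"],cv2.resize(g["color"][140:270,240:448],(640,400))])[:, :] if 0 else cv2.resize(np.vstack([f["color"],cv2.resize(g["color"][140:270,240:448],(640,400))]),(480,600)))
E
```

```text
[ 0.52259942 -0.23604099  0.29791536] [[-0.0052, 0.9987, -0.0507], [0.0004, -0.0507, -0.9987], [-1.0, -0.0052, -0.0001]]
[[ 0.001 -0.282  0.959  0.03 ]
 [ 1.     0.001 -0.001 -0.001]
 [-0.001  0.959  0.282 -0.071]
 [ 0.     0.     0.     1.   ]]
```

View pics/ws.png

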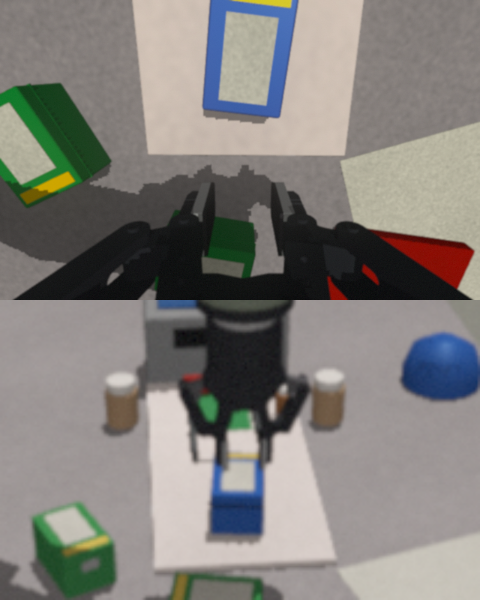

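The wrist view shows the box's rear edge ahead at (243,112) in the shrunk picture and the deck's rear edge at y≈155. A green look-alike sits near the fingers behind, so I need its clearance.

```bash
cat > w.py <<'E'
from h import *
from m import blobs
def wT(f,p,R):
    T=np.eye(4);T[:3,:3]=R;T[:3,3]=p; return T@np.array(f["mount"])
def rect(f,m,T,z,name):
    v,u=np.nonzero(m); P=world(f,np.c_[u,v],z,T)[:,:2]*1000
    r=cv2.minAreaRect(P.astype(np.float32)); print(name,len(u),np.round(r[0],1),np.round(r[1],1),round(r[2],1)); return r
E
python3 - <<'E'
from w import *
f=dict(np.load("w1.npz")); T=wT(f,f["p"],f["R"])
hsv=cv2.cvtColor(f["color"],cv2.COLOR_BGR2HSV)
# deck rear corners at full res
g=cv2.inRange(hsv,(0,0,150),(30,60,255)); n,l,st,_=cv2.connectedComponentsWithStats(g)
i=max(range(1,n),key=lambda k:st[k,4]); m=(l==i)
print(st[i])
# edges: left, right per row, bottom per col
rows=range(20,190,4)
L=np.array([[np.nonzero(m[r])[0].min()-.5,r] for r in rows]);Rr=np.array([[np.nonzero(m[r])[0].max()+.5,r] for r in rows])
B=np.array([[c,np.nonzero(m[:,c])[0].max()+.5] for c in range(215,450,4)])
for nm,E in(("L",L),("R",Rr),("B",B)):
    P=world(f,E,.010,T)[:,:2].astype(np.float32)*1000
    v=cv2.fitLine(P,cv2.DIST_HUBER,0,.01,.01).ravel(); print(nm,v.round(3),"ang",np.degrees(np.arctan2(v[1],v[0])).round(2), "resid",np.abs((P-v[2:])@[-v[1],v[0]]).max().round(1))
b=cv2.inRange(hsv,(100,100,50),(130,255,255)); b[:,:200]=0;b[:,420:]=0;b[170:]=0
r=rect(f,b,T,.065,"bluetop"); print(cv2.boxPoints(r).round(1).tolist())
t=dict(np.load("top0.npz"))
h=cv2.cvtColor(t["color"],cv2.COLOR_BGR2HSV)
for w in((405,180,455,230),(365,225,420,270)):
    gm=cv2.inRange(h,(50,80,40),(80,255,255)); q=np.zeros_like(gm); q[w[1]:w[3],w[0]:w[2]]=255
    print(cv2.boxPoints(rect(t,gm&q,None,.055,"greenbox")).round(0).tolist())
E
```

```text
[  176     0   310   208 41665]
L [ 5.70000e-02  9.98000e-01  4.27423e+02 -1.70483e+02] ang 86.73 resid 0.4
R [ 5.50000e-02  9.98000e-01  6.26222e+02 -1.93656e+02] ang 86.83 resid 0.4
B [ 9.99000e-01 -5.40000e-02  5.46584e+02 -2.50681e+02] ang -3.09 resid 0.4
bluetop 7829 [ 528. -158.] [80.7 58.5] 80.4
[[492.5, -192.89999389648438], [550.2000122070312, -202.60000610351562], [563.5999755859375, -123.0999984741211], [505.8999938964844, -113.30000305175781]]
greenbox 350 [ 475.1 -344.5] [69.5 97.9] 76.5
[[419.0, -367.0], [515.0, -390.0], [531.0, -322.0], [436.0, -299.0]]
greenbox 296 [ 337.5 -219.9] [60.9 94. ] 22.4
[[291.0, -188.0], [327.0, -275.0], [383.0, -252.0], [348.0, -165.0]]
```

```bash
python3 - <<'E'
from w import *
f=dict(np.load("w1.npz")); M=np.array(f["mount"])
v,u=np.mgrid[235:345:2,200:440:2]; uv=np.c_[u.ravel(),v.ravel()]
P=world(f,uv,None,M); d=f["depth"][uv[:,1],uv[:,0]]
k=(d>0)&(np.abs(P[:,2])<.03)&(P[:,0]<.2)&(P[:,0]>.08)
Q=P[k]*1000; o=Q[np.argsort(-Q[:,0])[:12]]; print(k.sum()); print(np.c_[o,uv[k][np.argsort(-Q[:,0])[:12]]].round(0))
for lo in range(90,185,10):
    q=Q[(Q[:,0]>=lo)&(Q[:,0]<lo+10)]
    if len(q):print(lo,q.min(0).round(),q.max(0).round())
E
```

```text
2815
[[172. -17.  -5. 286. 251.]
 [171. -17.  -4. 286. 253.]
 [171. -17.  -2. 286. 257.]
 [171. -17.   0. 286. 261.]
 [171. -17.   3. 286. 267.]
 [171. -17.   1. 286. 263.]
 [171. -17.  -1. 286. 259.]
 [170. -17.  -3. 286. 255.]
 [170. -17.   3. 286. 269.]
 [170.  16.  -9. 362. 243.]
 [170. -17.   5. 286. 273.]
 [170. -17.   1. 286. 265.]]
90 [ 97. -25. -17.] [100.  24. -15.]
100 [100. -26. -17.] [109.  25. -15.]
110 [113. -36. -12.] [120.  33.   0.]
120 [120. -38. -14.] [130.  36.   7.]
130 [130. -35. -12.] [140.  33.  12.]
140 [140. -30. -11.] [150.  29.  12.]
150 [150. -30. -11.] [160.  29.  12.]
160 [160. -30. -11.] [170.  29.  12.]
170 [170. -17.  -5.] [172. -17.   3.]
```

Call:
jog_arm --steps '[{"dx":2,"dy":0.2,"dz":0,"roll":0.3},{"dx":4,"dy":0.2,"dz":0,"roll":0.3},{"dx":6,"dy":0.2,"dz":0,"roll":0.3},{"dx":7,"dy":0.2,"dz":0,"roll":0.3},{"dx":7,"dy":0.2,"dz":0,"roll":0.3}]'

```text
time: 3.45
tool_pos: [0.5253, -0.2367, 0.2307]
eef_rot: [[-0.002, 0.998, -0.056], [-0.001, -0.056, -0.998], [-1.0, -0.002, 0.001]]
force: [-0.3, 0.1, 0.3]
finger_gap: 0.0325
```

Call:
jog_arm --steps '[{"dx":1.7,"dy":-0.1,"dz":0,"roll":0},{"dx":1.7,"dy":-0.1,"dz":0,"roll":0},{"dx":1.7,"dy":-0.1,"dz":-1,"roll":0},{"dx":1.7,"dy":-0.1,"dz":-2,"roll":0},{"dx":1.7,"dy":-0.1,"dz":-2.4,"roll":0},{"dx":1.7,"dy":-0.1,"dz":-2.8,"roll":0},{"dx":1.7,"dy":-0.1,"dz":-3.2,"roll":0},{"dx":1.7,"dy":-0.1,"dz":-3.6,"roll":0},{"dx":1.7,"dy":-0.1,"dz":-4,"roll":0},{"dx":1.7,"dy":-0.1,"dz":-4.4,"roll":0},{"dx":1.7,"dy":-0.1,"dz":-4.8,"roll":0},{"dx":1.7,"dy":-0.1,"dz":-5.2,"roll":0},{"dx":1.7,"dy":-0.1,"dz":-5.6,"roll":0},{"dx":1.7,"dy":-0.1,"dz":-6,"roll":0},{"dx":1.7,"dy":-0.1,"dz":-6.4,"roll":0},{"dx":1.7,"dy":-0.1,"dz":-6.8,"roll":0},{"dx":1.7,"dy":-0.1,"dz":-7,"roll":0}]'

```text
time: 4.87
tool_pos: [0.5281, -0.1665, 0.2136]
eef_rot: [[-0.002, 0.998, -0.056], [-0.001, -0.056, -0.998], [-1.0, -0.002, 0.001]]
force: [-0.7, -5.3, 4.6]
finger_gap: 0.0328
```

```bash
cat > look.py <<'E'
from w import *
import sys
O=np.array([535.8,-20.0]); a=np.radians(86.78); X=np.array([np.cos(a),np.sin(a)]); Y=np.array([-X[1],X[0]])
s=sensors.state(); p=np.array(s["tool_pos"]); R=np.array(s["eef_rot"]); tip=p+.172*R[:,0]
q=tip[:2]*1000-O; print("tip loader",(q@X).round(1),(q@Y).round(1),"z",tip[2].round(4),"force",np.round(s["force"],1),"jaw ang vs lane",np.degrees(np.arctan2(*( [-R[:2,1]@X, -R[:2,1]@Y]))).round(2))
f=cams.grab_frame("wrist"); T=wT(f,p,R); n=sys.argv[1]; cv2.imwrite(f"pics/{n}.png",f["color"])
hsv=cv2.cvtColor(f["color"],cv2.COLOR_BGR2HSV)
b=cv2.inRange(hsv,(100,100,50),(130,255,255)); c,l,st,_=cv2.connectedComponentsWithStats(b); i=1+st[1:,4].argmax(); print("px",st[i])
r=rect(f,(l==i),T,.065,"blue top"); B=(cv2.boxPoints(r)-O)@np.c_[X,Y]; print("box corners loader",B.round(1).tolist())
t=cams.grab_frame("top"); h=cv2.cvtColor(t["color"],cv2.COLOR_BGR2HSV)
for nm,lo,hi in(("yellow",(20,100,100),(35,255,255)),("bluetop",(100,120,60),(130,255,255))):
    m=cv2.inRange(h,lo,hi); m[:165]=0;m[212:]=0;m[:,:272]=0;m[:,400:]=0
    if m.any():
        r=rect(t,m,None,.065,nm); print(((cv2.boxPoints(r)-O)@np.c_[X,Y]).round(1).tolist())
E
python3 look.py w2
```

```text
tip loader -146.8 -0.2 z 0.0416 force [-0.7 -5.3  4.6] jaw ang vs lane 0.0
px [  209     0   198   264 20578]
blue top 20578 [ 525.7 -112.8] [86.  58.9] 86.9
box corners loader [[-136.3, 34.3], [-136.1, -24.6], [-50.1, -24.5], [-50.2, 34.5]]
```

View pics/w2.png

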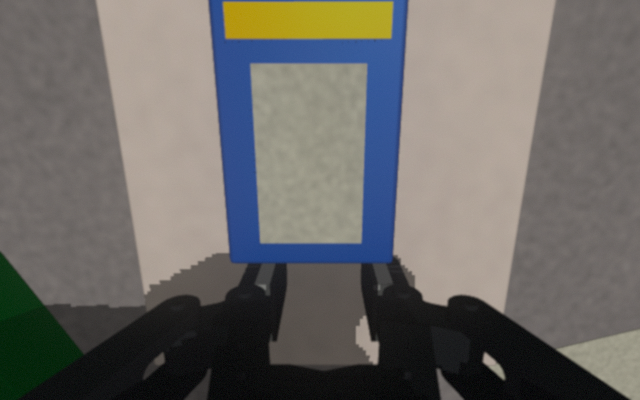

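The view shows the box flush on both fingertips (contacts at (265,270) and (378,270)), aligned with the lane but about 5 mm toward +y. I'll steer −y gently while pushing on.

Call:
jog_arm --steps '[{"dx":0,"dy":0.04,"dz":-0.4,"roll":0},{"dx":0,"dy":0.08,"dz":-0.8,"roll":0},{"dx":0,"dy":0.12,"dz":-1.2,"roll":0},{"dx":0,"dy":0.16,"dz":-1.6,"roll":0},{"dx":0,"dy":0.21,"dz":-2,"roll":0},{"dx":0,"dy":0.26,"dz":-2.4,"roll":0},{"dx":0,"dy":0.31,"dz":-2.8,"roll":0},{"dx":0,"dy":0.36,"dz":-3.2,"roll":0},{"dx":0,"dy":0.36,"dz":-3.2,"roll":0}]'

```text
time: 5.72
tool_pos: [0.5337, -0.1334, 0.2134]
eef_rot: [[-0.003, 0.998, -0.055], [0.0, -0.055, -0.999], [-1.0, -0.003, -0.0]]
force: [0.2, 0.3, 0.0]
finger_gap: 0.0326
```

```bash
python3 look.py w3
```

```text
tip loader -113.3 -3.8 z 0.0414 force [0.2 0.3 0. ] jaw ang vs lane -0.08
px [  209     0   201   264 20598]
blue top 20598 [531.2 -79.5] [85.9 59.4] 86.9
box corners loader [[-102.7, 30.8], [-102.5, -28.6], [-16.7, -28.4], [-16.8, 31.0]]
```

Call:
jog_arm --steps '[{"dx":0,"dy":0.02,"dz":-0.4,"roll":0},{"dx":0,"dy":0.04,"dz":-0.8,"roll":0},{"dx":0,"dy":0.06,"dz":-1.3,"roll":0},{"dx":0,"dy":0.08,"dz":-1.8,"roll":0},{"dx":0,"dy":0.1,"dz":-2.3,"roll":0},{"dx":0,"dy":0.12,"dz":-2.8,"roll":0},{"dx":0,"dy":0.12,"dz":-3.3,"roll":0},{"dx":0,"dy":0.12,"dz":-3.8,"roll":0},{"dx":0,"dy":0.12,"dz":-4.3,"roll":0},{"dx":0,"dy":0.12,"dz":-4.8,"roll":0},{"dx":0,"dy":0.12,"dz":-5.3,"roll":0},{"dx":0,"dy":0.12,"dz":-5.8,"roll":0},{"dx":0,"dy":0.12,"dz":-6.3,"roll":0},{"dx":0,"dy":0.12,"dz":-6.8,"roll":0},{"dx":0,"dy":0.12,"dz":-7.2,"roll":0},{"dx":0,"dy":0.12,"dz":-7.5,"roll":0},{"dx":0,"dy":0.12,"dz":-7.5,"roll":0}]'

```text
time: 7.23
tool_pos: [0.539, -0.0582, 0.2133]
eef_rot: [[-0.003, 0.999, -0.054], [0.001, -0.054, -0.999], [-1.0, -0.003, -0.001]]
force: [0.1, -0.7, 0.2]
finger_gap: 0.0322
```

```bash
python3 look.py w4
```

```text
tip loader -37.9 -4.8 z 0.0413 force [ 0.1 -0.7  0.2] jaw ang vs lane -0.11
px [  209     0   201   264 20999]
blue top 20999 [536.7  -4.3] [85.9 59.5] 87.0
box corners loader [[-27.3, 29.6], [-27.0, -29.9], [58.8, -29.5], [58.6, 29.9]]
```

View pics/w4.png

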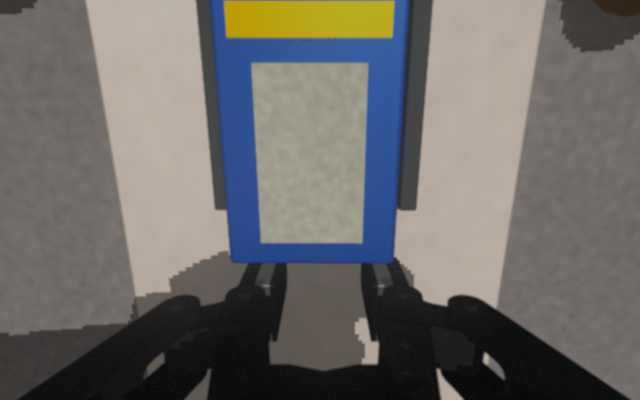

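Box in lane: rail ends at (221,210) and (407,210) and clear gaps both sides. It measures y ≈ 0 and square. I'll push on to near the stop.

Call:
jog_arm --steps '[{"dx":0,"dy":0,"dz":-0.4,"roll":0.1},{"dx":0,"dy":0,"dz":-0.8,"roll":0.1},{"dx":0,"dy":0,"dz":-1.3,"roll":0.1},{"dx":0,"dy":0,"dz":-1.8,"roll":0.1},{"dx":0,"dy":0,"dz":-2.3,"roll":0.1},{"dx":0,"dy":0,"dz":-2.8,"roll":0.1},{"dx":0,"dy":0,"dz":-3.3,"roll":0.1},{"dx":0,"dy":0,"dz":-3.8,"roll":0.1},{"dx":0,"dy":0,"dz":-4.3,"roll":0.1},{"dx":0,"dy":0,"dz":-4.8,"roll":0.1},{"dx":0,"dy":0,"dz":-5.3,"roll":0.1},{"dx":0,"dy":0,"dz":-5.8,"roll":0.1},{"dx":0,"dy":0,"dz":-6.3,"roll":0.1},{"dx":0,"dy":0,"dz":-6.8,"roll":0.1},{"dx":0,"dy":0,"dz":-7.2,"roll":0.1},{"dx":0,"dy":0,"dz":-7.5,"roll":0.1},{"dx":0,"dy":0,"dz":-7.8,"roll":0.1},{"dx":0,"dy":0,"dz":-8,"roll":0.1},{"dx":0,"dy":0,"dz":-8.1,"roll":0.1},{"dx":0,"dy":0,"dz":-8.1,"roll":0.1}]'

```text
time: 9.0
tool_pos: [0.5433, 0.0225, 0.2133]
eef_rot: [[-0.003, 0.998, -0.056], [0.001, -0.056, -0.998], [-1.0, -0.003, -0.001]]
force: [0.5, 0.3, -0.0]
finger_gap: 0.0322
```

```bash
python3 look.py w5
```

```text
tip loader 43.0 -4.5 z 0.0413 force [ 0.5  0.3 -0. ] jaw ang vs lane -0.0
px [  209     0   201   265 21114]
blue top 21114 [541.1  76.2] [86.3 59.6] 86.8
box corners loader [[53.2, 29.9], [53.2, -29.7], [139.5, -29.7], [139.5, 29.9]]
```

View pics/w5.png

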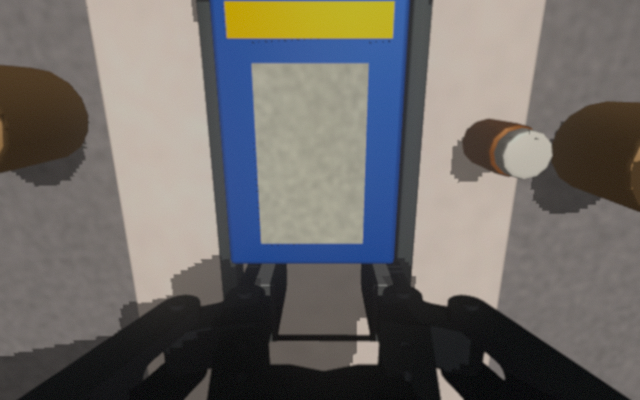

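The box is centred between the rails, with its rear edge at row 263 and the vial and jars undisturbed. Its centre is at about x = 98 mm. I'll creep 5 mm more.

Call:
jog_arm --steps '[{"dx":0,"dy":0,"dz":-0.1,"roll":0},{"dx":0,"dy":0,"dz":-0.2,"roll":0},{"dx":0,"dy":0,"dz":-0.3,"roll":0},{"dx":0,"dy":0,"dz":-0.4,"roll":0},{"dx":0,"dy":0,"dz":-0.5,"roll":0},{"dx":0,"dy":0,"dz":-0.5,"roll":0}]'

```text
time: 9.6
tool_pos: [0.5436, 0.0275, 0.2133]
eef_rot: [[-0.003, 0.998, -0.056], [0.001, -0.056, -0.998], [-1.0, -0.003, -0.001]]
force: [0.1, -0.5, 0.6]
finger_gap: 0.0327
```

```bash
python3 look.py w6
```

```text
tip loader 48.1 -4.5 z 0.0413 force [ 0.1 -0.5  0.6] jaw ang vs lane -0.0
px [  210     0   200   265 21113]
blue top 21113 [541.4  81.3] [86.3 59.6] 86.8
box corners loader [[58.3, 29.8], [58.4, -29.7], [144.6, -29.7], [144.6, 29.9]]
```

Call:
jog_arm --steps '[{"dx":0,"dy":0,"dz":0.5,"roll":0},{"dx":0,"dy":0,"dz":1.5,"roll":0},{"dx":0,"dy":0,"dz":3,"roll":0},{"dx":0,"dy":0,"dz":5,"roll":0},{"dx":-2,"dy":0,"dz":7,"roll":0},{"dx":-5,"dy":0,"dz":9,"roll":0},{"dx":-8,"dy":0,"dz":12,"roll":0},{"dx":-11,"dy":0,"dz":15,"roll":0},{"dx":-14,"dy":0,"dz":18,"roll":0},{"dx":-16,"dy":0,"dz":21,"roll":0},{"dx":-16,"dy":0,"dz":24,"roll":0},{"dx":-16,"dy":0,"dz":27,"roll":0},{"dx":-16,"dy":0,"dz":30,"roll":0},{"dx":-16,"dy":0,"dz":30,"roll":0}]'

```text
time: 10.87
tool_pos: [0.525, -0.2786, 0.3734]
eef_rot: [[-0.003, 0.998, -0.063], [-0.002, -0.063, -0.998], [-1.0, -0.003, 0.002]]
force: [-0.6, -0.9, 0.3]
finger_gap: 0.0321
```

```bash
python3 look.py w7; python3 - <<'E'
from h import *
f=cams.grab_frame("top"); cv2.imwrite("pics/t7.png",cv2.resize(f["color"][130:230,230:410],None,fx=4.4,fy=4.4,interpolation=cv2.INTER_CUBIC))
E
```

```text
tip loader -259.2 -3.3 z 0.2014 force [-0.6 -0.9  0.3] jaw ang vs lane 0.37Traceback (most recent call last):
  File "look.py", line 8, in <module>
    b=cv2.inRange(hsv,(100,100,50),(130,255,255)); c,l,st,_=cv2.connectedComponentsWithStats(b); i=1+st[1:,4].argmax(); print("px",st[i])
                                                                                                     ~~~~~~~~~~~~~~~^^
ValueError: attempt to get argmax of an empty sequence
```

View pics/t7.png

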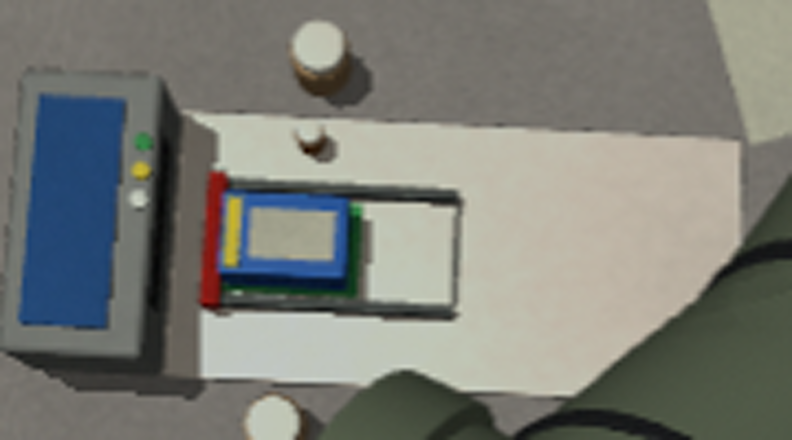

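The box stands square in the lane at (285,240), with its yellow stripe end at the red stop (213,240); jars and vial are unmoved. One more numeric check from the top camera, then I hand in.

```bash
python3 - <<'E'
from w import *
O=np.array([535.8,-20.0]); a=np.radians(86.78); X=np.array([np.cos(a),np.sin(a)]); Y=np.array([-X[1],X[0]])
t=cams.grab_frame("top"); h=cv2.cvtColor(t["color"],cv2.COLOR_BGR2HSV)
m=cv2.inRange(h,(100,120,60),(130,255,255)); m[:165]=0;m[212:]=0;m[:,:274]=0;m[:,330:]=0
r=rect(t,m,None,.065,"blue"); B=(cv2.boxPoints(r)-O)@np.c_[X,Y]; print(B.round(1).tolist(),B.mean(0).round(1))
x=B[:,0].mean()
if 96<x<108.5 and abs(B[:,1].mean())<7: print("closing",ticket.close_job())
E
```

```text
blue 230 [540.8  80.8] [87.2 61.1] 86.9
[[57.3, 31.1], [57.4, -30.0], [144.6, -29.9], [144.5, 31.2]] [100.9   0.6]
the job is handed in; nothing more can be done
closing None
```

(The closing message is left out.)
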